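# Hold a sealed coin up to the code scanner by its frosted edges

### The arm

A 6-joint arm with a two-finger parallel gripper is mounted at the origin on the work surface. World frame = base frame: x ahead of the robot, y to its left, z up, the work surface at z = 0. Lengths are in m, angles in degrees, forces in N, time in s.
With the tool pointing down it reaches from about 0.325 to 0.775 m from the base axis. Payload 5.5 kg.
Tool frame: the origin (TCP) lies at the very end of the fingers, on their centre line; the grasp point (between the pads) lies 19 mm behind it (robot.hold_point_z is the distance from the TCP to the grasp point, in m); z points along the fingers, y is the line along which they close (so a half turn about z gives the same grasp; the last joint's range is limited). The gripper opens to 85 mm and grips with 20 to 120 N. Pads are 22 mm wide; open, the fingers measure 114 mm over their backs; the gripper's body (76 mm by 85 mm) begins 54 mm behind the grasp point. The pads swing forward as they close: fully open they stand 13 mm farther back than shut.
Start: joints at [61.438, 5.22, 70.514, -0, 104.267, -3.249], TCP at [0.257, 0.542, 0.231] pointing down, gripper open.
Joint ranges: [-164.24, 164.24], [-49.07, 125.15], [9.68, 141.18], [-86.29, 266.29], [3.28, 154.24], [-151.56, 151.56]. Speed limits (degrees/s): [147.25, 147.25, 172.46, 180, 180, 180].

### API

Orientations are given as [roll, pitch, yaw] about the fixed x, y, z axes, in that order (R = Rz(yaw) Ry(pitch) Rx(roll)).
In Python, from plant import robot gives the robot as it stands. The module is installed in compiled form; this text tells all that it offers.
- The arm moves only by the tool servo_tool, never from a script. Its arguments are lists of equal length, an entry for each row: "offset": the shift along the tool's x, y, z in cm, a list of three; "rot": the turn, a rotation vector about the tool's x, y, z in rad, a list of three; "gripper": the finger opening in cm, from 0 to 8.54. In form: {"offset": [[x, y, z], ...], "rot": [[wx, wy, wz], ...], "gripper": [gripper, ...]}. A call has 1 to 20 rows; each row is the pose to reach, as a shift and turn from the pose commanded when the call began, along the tool's axes at that moment; what a row does not reach only later rows make up. A row lasts 1/8 s, in which the tool goes at most 62.5 mm and 10.7 degrees, less where a joint would pass 70% of its speed; a pose out of reach is approached as far as the arm can. A call with a gripper value outside its range is refused whole. The fingers move at their own pace and stop on an object; the grip force is fixed at half the most. Time passes only in rows, so rows that repeat a pose let the fingers close. It gives the time, the measured TCP pose, the force, the opening and the grip force at its end, in the units of the state.
- robot.get_state(): the state, without advancing time (a new reading comes with each control period).
- robot.camera(name): name is "scene" or "top"; returns (picture, depth): 420x560x3 uint8, red, green, blue; 420x560 float32, m along the optical axis (not along the pixel's ray), 0 where there is no reading.
- robot.get_calibration(name): a dict with "mtx" (3x3 intrinsics, pixels), "eye" and "orientation" of the camera in the world. Camera axes: x right, y down, z forward; pixel columns grow to the right and rows downward; lengths in m; the calibration is good to about 2 mm. A picture is of the moment at which its call begins. get_calibration takes no time and is no camera call.
- robot.hand_in(): hands the job in; it is judged then, once.
The state is a dict: "clock": time; "joints": joint angles; "qvel": joint speeds; "effort": joint torques, N m; "ee_pos": TCP position; "orientation": TCP orientation; "force": force on the tool from outside, world axes, zero at the start; "wrist_torque": the same for the moment, N m; "gripper_width": finger opening in m; "grasp_force": force on a finger pad.
Only numpy, scipy, OpenCV 4.12 (cv2) and the standard library are available. Lean on these libraries where they do the work, as an engineer would, in place of code of your own. Each camera call takes 0.05 s, during which the arm holds its last target. There are 200 camera calls.

### The job

The empty teal coin cup stands in the way right in front of the code scanner: nest it upright into the two matching cups that are already stacked, and let it go. Then take the slab with the gold coin out of the rack by its two frosted side edges only, never touching its clear windows, and hold it upright and still in the middle of the scanner's light, about 11 cm in front of the glass, its front with the printed code squarely facing the glass; finish while still holding it there. Leave the silver coin's slab, the coin roll and the stamp where they are, and do not push the cup stack about.

Things in the scene. Friction and masses are not known exactly. Their poses are not given: they have to be found in the camera images.
- scanner: Fixed hands-free code scanner: round black foot 96 mm across, grey head 66 x 78 mm, 155 mm high. Its dark red-lit glass faces its own -x, 35 mm from its axis; a thin visible red ray leaves the middle of the glass level along -x, 105 mm above the counter. Origin at the centre of its foot on the counter, z up.
- reading_point (a point): The point in the scanner's light where a code is read best: on the ray, 110 mm in front of the glass, 105 mm above the counter (scanner frame x = -145 mm, y = 0). The middle of the gold slab belongs here.
- rack: Fixed dark wooden slab rack, 130 (x) x 80 (y) x 26 mm high; three slots 20 mm deep, 10.5 mm wide in x, 61.5 mm long in y, at x = -40, 0, +40 mm. The two slabs stand upright in the outer slots (which in which varies), 62 mm proud of the rack; lift straight up. Origin at the centre of its underside.
- gold_slab: Sealed coin slab, 9 (x) x 56 (y) x 82 mm (z), 60 g: rigid white frosted rim, clear windows front and back. Hold it by the two frosted side edges (at y = +-28 mm, 9 mm thick, 82 mm high). Gold coin inside. Its front, with white label and dark printed code above the coin, faces its own -x; no code on the back. Origin at the centre of its underside, z up.
- gold_middle (a point): Middle of the gold slab, 41 mm above its underside.
- gold_window: The two clear windows of the gold slab (one on each 56 x 82 mm side), 42 mm wide and 64 mm high, from 12 to 76 mm above its underside, set back 1 mm from the frosted rim: not to be touched by the robot. Part of the slab; same frame and origin as the gold slab.
- silver_slab: Sealed coin slab, 9 (x) x 56 (y) x 82 mm (z), 60 g: rigid white frosted rim, clear windows front and back. Same shape as the gold one, silver coin inside; a bystander in the other outer slot of the rack. Origin at the centre of its underside.
- loose_cup: Teal stacking coin cup, 70 mm high, 70 g: upright grip band 62 mm across over the top 19 mm, then a shoulder and a body tapering to 38 mm at the foot; wall 2.5 mm, heavy foot 24 mm thick. Origin at the centre of its underside. This one stands alone below the scanner's ray, 105 to 140 mm in front of the glass; empty.
- low_cup: Teal stacking coin cup, 70 mm high, 70 g: upright grip band 62 mm across over the top 19 mm, then a shoulder and a body tapering to 38 mm at the foot; wall 2.5 mm, heavy foot 24 mm thick. Origin at the centre of its underside. The lowest cup of the stack, standing on the counter.
- mid_cup: Teal stacking coin cup, 70 mm high, 70 g: upright grip band 62 mm across over the top 19 mm, then a shoulder and a body tapering to 38 mm at the foot; wall 2.5 mm, heavy foot 24 mm thick. Origin at the centre of its underside. The stack's upper cup, nested 24 mm above the lowest; a cup put in it rests on its inner floor, again 24 mm higher, with 1 mm of play. Mouth 57 mm wide.
- coin_roll: Paper-wrapped coin roll standing on end, 25 mm across, 52 mm high, a blue band round it; a bystander. Origin at the centre of its underside.
- stamp: Hand stamp, black base 52 x 34 x 20 mm, red knob, 75 mm high; a bystander. Origin at the centre of its underside.
Not all that is in view belongs to the job. Of the things shaped like the rack, the wooden one is meant.

How it is judged (in metres and radians):
On the way, in this order (a step that is already met when the one before it is completed fails the run):
1. the loose cup is nested upright in the stack and let go (horizontal distance between loose_cup and mid_cup below 0.004 m and z of loose_cup in the frame of mid_cup between 0.02 and 0.028 m and horizontal distance between mid_cup and low_cup below 0.004 m and z of mid_cup in the frame of low_cup below 0.028 m and height (world z) of low_cup below 0.004 m and angle between loose_cup's own z axis and vertical below 0.09 rad and contact force between each of the arm, the fingers and loose_cup below 0.1 N and linear speed of loose_cup below 0.02 m/s), for 0.3 s.
2. the gold slab is lifted out of the rack in the fingers (z of gold_slab in the frame of rack above 0.03 m and contact force between gold_slab and rack below 0.05 N and contact force between the fingers and gold_slab above 1 N), for 0.2 s.
At the end, for the whole second after the job is handed in: Gold slab still, held by the fingers alone: middle within 15 mm of the ray, 85-135 mm from the glass, upright and square within 12 deg, code to the glass, windows untouched; cups nested within 4 mm, upright within 5 deg; stack within 30 mm, bystanders within 20 mm of their start (all of step 1 and x of gold_middle in the frame of scanner between -0.17 and -0.12 m and y of gold_middle in the frame of scanner between -0.015 and 0.015 m and height (world z) of gold_middle between 0.09 and 0.12 m and angle between the x axis of gold_slab and the x axis of scanner, either way round below 0.21 rad and angle between gold_slab's own z axis and vertical below 0.21 rad and x of scanner in the frame of gold_slab below 0 m and contact force between the fingers and gold_slab above 1 N and contact force between the fingers and gold_window below 0.3 N and contact force between gold_slab and scanner below 0.05 N and contact force between gold_slab and rack below 0.05 N and linear speed of gold_slab below 0.02 m/s and distance of each of silver_slab, coin_roll, stamp from where it was at the start of the episode below 0.02 m and distance of low_cup from where it was at the start of the episode below 0.03 m); the arm keeps its last pose, push and grip.
It fails at once if the robot touches a clear window of the gold slab (contact force between any of the fingers, the arm and gold_window above 0.3 N).
It fails at once if the silver slab, the coin roll or the stamp is moved more than 20 mm (distance of any of silver_slab, coin_roll, stamp from where it was at the start of the episode above 0.02 m).
It fails at once if the cup stack is pushed more than 30 mm (distance of low_cup from where it was at the start of the episode above 0.03 m).
It also fails if it takes over 54 s, if anything falls off the work surface, if the arm or the gripper's body presses on something with over 40 N, if the wrist force passes 120 N, or if a joint passes its speed limit or range.

## Working session

There is one attempt and no reset: what is moved stays moved. The work goes in short steps, Python scripts to look and compute and a tool call to move; the robot and the scene stay as the last step left them, time stands still between calls to the robot, and variables do not carry over. Pictures are saved under pics/ and viewed, at most 10 in all, crops included, and the job is handed in when it is done.

Besides the shell and the picture viewer there is one more tool, called in YAML: its name, and indented under it one key for each argument. servo_tool: Moves the arm, as the interface text tells. Its arguments: {"type":"object","properties":{"offset":{"type":"array","items":{"type":"array","items":{"type":"number"}}},"rot":{"type":"array","items":{"type":"array","items":{"type":"number"}}},"gripper":{"type":"array","items":{"type":"number"}}},"required":["offset","rot","gripper"]}

```bash
mkdir -p pics; cat > h.py <<'E'
import numpy as np, cv2
from plant import robot
from scipy.spatial.transform import Rotation as Ro
def cal(n):
    c=robot.get_calibration(n); return np.array(c["mtx"]),np.array(c["eye"]),c["orientation"]
def RR(o):
    o=np.array(o,float)
    return o if o.shape==(3,3) else Ro.from_euler('xyz',o,degrees=True).as_matrix()
def pts(n,d):
    K,e,o=cal(n); v,u=np.mgrid[:d.shape[0],:d.shape[1]]
    c=np.stack([(u-K[0,2])/K[0,0]*d,(v-K[1,2])/K[1,1]*d,d],-1)
    return c@RR(o).T+e
def proj(n,P):
    K,e,o=cal(n); c=(np.atleast_2d(P)-e)@RR(o); p=c@K.T; return p[:,:2]/p[:,2:]
E
python3 - <<'E'
from h import *
for n in("scene","top"):
    p,d=robot.camera(n); cv2.imwrite(f"pics/{n}0.png",p[...,::-1]); np.save(f"{n}0.npy",d); print(n,cal(n))
print(robot.get_state())
E
```

```text
scene (array([[470.84606987,   0.        , 280.6984584 ],
       [  0.        , 470.84606987, 206.73154713],
       [  0.        ,   0.        ,   1.        ]]), array([ 1.18175492, -0.27943299,  0.60535786]), array([-124.09273004,   -0.98031186,   67.27985908]))
top (array([[415.55635468,   0.        , 276.38890299],
       [  0.        , 415.55635468, 207.01625851],
       [  0.        ,   0.        ,   1.        ]]), array([ 0.38135538, -0.01350987,  1.07695446]), array([-172.97142741,    1.00610764,  -89.13313393]))
{'clock': 0.1, 'joints': array([ 6.14372227e+01,  5.25955117e+00,  7.05738003e+01,  1.59516965e-03,
        1.04268146e+02, -3.24778300e+00]), 'qvel': array([ 0.10740941, -0.12720969, -0.088672  ,  0.07969712,  0.06233963,
       -0.00537911]), 'effort': array([ 1.35515784e-03, -4.60220361e+01, -4.19217610e+01, -1.67209432e-04,
        1.07137399e-02,  3.94984329e-05]), 'ee_pos': array([0.25642055, 0.54216729, 0.23026767]), 'orientation': array([-1.79898754e+02, -7.29440379e-03,  1.54685391e+02]), 'force': array([0.46538188, 0.54959879, 0.63799224]), 'wrist_torque': array([-0.03872345,  0.10057289, -0.03477454]), 'grasp_force': 0.0, 'gripper_width': 0.08517813531249549}
```

View pics/top0.png

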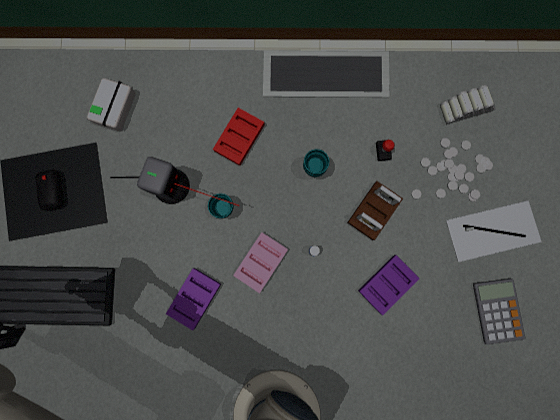

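View pics/scene0.png

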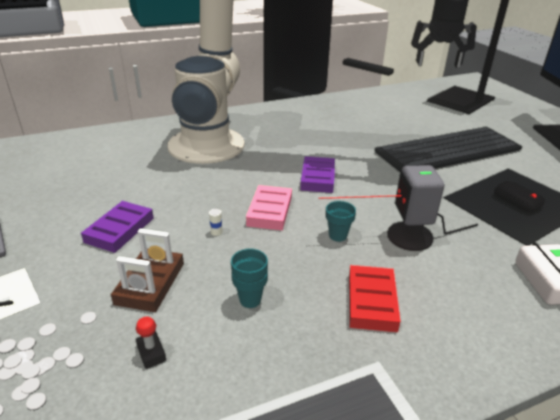

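The top view shows the scanner at (160,180), the loose cup at (221,206), the stack at (316,163), the coin roll at (314,251) and the stamp at (386,150). Rack-shaped things are red (240,136), pink (261,262), purple (194,298) and (389,284), and dark brown wood (375,210). The brown one holds the slabs, so it is the rack meant. I'll confirm that in one enlarged crop and measure.

```bash
python3 - <<'E'
from h import *
s=cv2.imread("pics/scene0.png");t=cv2.imread("pics/top0.png")
a=cv2.resize(s[215:315,100:200],(400,400),interpolation=cv2.INTER_CUBIC)
b=cv2.resize(t[170:250,335:415],(400,400),interpolation=cv2.INTER_CUBIC)
c=cv2.resize(t[150:225,130:255],None,fx=3.2,fy=3.2)[:200,:400]
cv2.imwrite("pics/crop1.png",np.hstack([a,b]))
d=np.load("top0.npy");P=pts("top",d)
for n in ("top","scene"):
    dd=np.load(n+"0.npy");Q=pts(n,dd);img=cv2.cvtColor(cv2.imread(f"pics/{n}0.png"),cv2.COLOR_BGR2HSV)
    m=(img[...,0]>80)&(img[...,0]<100)&(img[...,1]>100)&(dd>0)&(Q[...,2]>.02)&(Q[...,2]<.13)&(Q[...,0]>.3)&(Q[...,0]<.8)&(abs(Q[...,1])<.45)
    N,l,st,ce=cv2.connectedComponentsWithStats(m.astype('uint8'))
    for i in range(1,N):
        if st[i,4]<60: continue
        q=Q[l==i]; zt=np.percentile(q[:,2],97); r=q[q[:,2]>zt-.008]
        # circle fit
        A=np.c_[2*r[:,:2],np.ones(len(r))];x=np.linalg.lstsq(A,(r[:,:2]**2).sum(1),rcond=None)[0]
        print(n,ce[i],"ztop",zt,"ctr",x[:2],"R",np.sqrt(x[2]+x[0]**2+x[1]**2),"bbox",r.min(0)[:2],r.max(0)[:2])
# table z, scanner head
print("table",np.median(P[230:250,330:345].reshape(-1,3),0))
reg=P[150:205,130:195].reshape(-1,3);h=reg[(reg[:,2]>.14)&(reg[:,2]<.17)]
print("head",np.median(h,0),cv2.minAreaRect(h[:,:2].astype('float32')*1000))
reg=P[175:245,340:410].reshape(-1,3)
k=reg[(reg[:,2]>.02)&(reg[:,2]<.03)];print("rack",cv2.minAreaRect(k[:,:2].astype('float32')*1000))
k=reg[(reg[:,2]>.075)&(reg[:,2]<.095)];
_,lab,cc=cv2.kmeans(k[:,:2].astype('float32'),2,None,(3,50,1e-6),5,0)
for i in (0,1): print("slab",cc[i],cv2.minAreaRect(k[lab[:,0]==i,:2].astype('float32')*1000),np.median(k[lab[:,0]==i,2]))
E
```

```text
top [315.68421053 162.60435572] ztop 0.0950278723125827 ctr [ 0.61410376 -0.08873855] R 0.029487841082308737 bbox [ 0.58322865 -0.11972859] [ 0.64536867 -0.05929535]
top [223.19402985 196.74626866] ztop 0.07143111784522248 ctr [0.50667251 0.1448263 ] R 0.029570676445732226 bbox [0.51848418 0.11736849] [0.53616941 0.15994242]
top [219.25537634 207.94086022] ztop 0.07105137991896002 ctr [0.50730457 0.14436777] R 0.029608939672160817 bbox [0.47865133 0.11454687] [0.52631412 0.17418895]
scene [340.0148368 216.6884273] ztop 0.07033557619513918 ctr [0.50683495 0.14329098] R 0.029433983510628477 bbox [0.47658243 0.11341677] [0.53858301 0.17310596]
scene [249.2002811  273.47434996] ztop 0.09420132531537222 ctr [ 0.61478621 -0.08999996] R 0.029358128347992722 bbox [ 0.58354317 -0.11993571] [ 0.64669607 -0.06105081]
table [ 4.30410052e-01 -1.50242962e-01 -2.45811635e-04]
head [0.56246089 0.28069097 0.15361558] ((564.2471313476562, 282.6321716308594), (66.78660583496094, 77.94686126708984), 72.1155014038086)
rack ((505.8414611816406, -244.7084503173828), (80.11936950683594, 131.0250701904297), 55.611289978027344)
slab [ 0.47253764 -0.22115146] ((472.8834228515625, -221.73953247070312), (55.94218826293945, 9.831818580627441), 55.87453079223633) 0.08726636220136502
slab [ 0.5381415 -0.2663769] ((538.9845581054688, -266.9972839355469), (55.916229248046875, 11.313490867614746), 55.56740188598633) 0.08706294475671084
```

View pics/crop1.png

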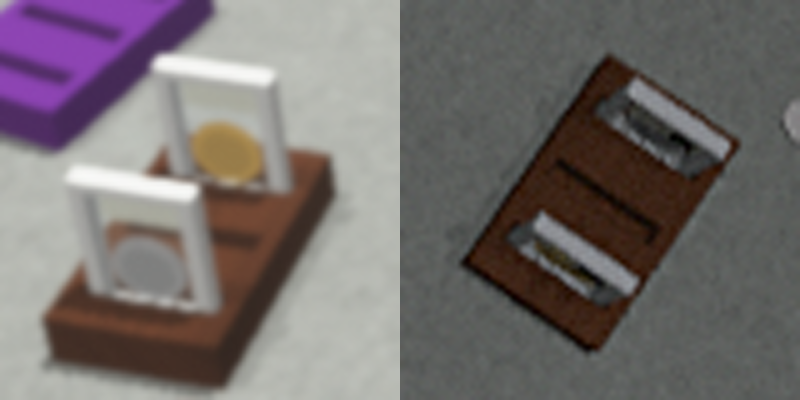

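The crop confirms the dark wooden rack. Its gold slab is the rear one (top view, lower slot) and the silver one is nearer the scene camera. No printed code shows on the gold face turned to the scene camera, so its front probably faces away; I'll verify after lifting. Next I refine the scanner ray and the true fingertip height.

```bash
python3 - <<'E'
from h import *
K,e,o=cal("top");R=RR(o)
def onz(n,uv,z):
    K,e,o=cal(n);r=RR(o)@np.array([(uv[0]-K[0,2])/K[0,0],(uv[1]-K[1,2])/K[1,1],1]);return e+r*(z-e[2])/r[2]
for n,box in (("top",(170,215,190,260)),("scene",(190,205,315,400))):
    im=cv2.imread(f"pics/{n}0.png").astype(int);b=im[box[0]:box[1],box[2]:box[3]]
    m=(b[...,2]>b[...,1]+25)&(b[...,2]>b[...,0]+25);v,u=np.nonzero(m);u+=box[2];v+=box[0]
    W=np.array([onz(n,(x,y),.105)for x,y in zip(u,v)])
    vx,vy,x0,y0=cv2.fitLine(W[:,:2].astype('float32'),cv2.DIST_HUBER,0,.001,.001).ravel()
    print(n,len(u),"dir",np.degrees(np.arctan2(vy,vx)),"pt",x0,y0,W[:,:2].min(0),W[:,:2].max(0))
    d=np.array([-np.cos(np.radians(72.1)),-np.sin(np.radians(72.1))])
    nrm=np.array([-vy,vx]);
    for nm,q in(("cup",(.507,.144)),("head",(.5642,.2826))): print(nm,nrm@(np.array(q)-[x0,y0]))
P=pts("top",np.load("top0.npy"));reg=P[150:205,130:195].reshape(-1,3)
h=reg[(reg[:,2]>.150)&(reg[:,2]<.16)];print("headtop",cv2.minAreaRect(h[:,:2].astype('float32')*1000))
Q=pts("scene",np.load("scene0.npy")).reshape(-1,3);g=Q[(np.hypot(Q[:,0]-.257,Q[:,1]-.542)<.09)&(Q[:,2]>.15)&(Q[:,2]<.4)]
print("tips z",np.percentile(g[:,2],[0.5,2,5]) if len(g) else None,len(g))
E
```

```text
top 95 dir 72.08332 pt 0.52370656 0.15460356 [0.50217728 0.09607177] [0.54387917 0.21160913]
cup 0.012634357979872347
head 0.0008463090330148769
scene 235 dir 72.45189 pt 0.5273644 0.1784685 [0.49895585 0.0937427 ] [0.55617879 0.25979314]
cup 0.009024226743943457
head -0.003725131474964869
headtop ((564.7999267578125, 284.82763671875), (63.64873504638672, 74.90512084960938), 69.65299987792969)
tips z [0.24821878 0.25566633 0.26620183] 2265
```

servo_tool:
  offset:
    - [-5, -3.2, 0]
    - [-10, -6.4, 0]
    - [-15, -9.6, 0]
    - [-20, -12.8, 0]
    - [-25, -16, 0]
    - [-30, -19.2, 0]
    - [-35, -22.4, 2]
    - [-38, -24.5, 5]
    - [-39.7, -25.3, 9]
    - [-39.7, -25.3, 10]
    - [-39.7, -25.3, 10]
    - [-39.7, -25.3, 10]
  rot:
    - [0, 0, 0]
    - [0, 0, 0]
    - [0, 0, 0]
    - [0, 0, 0]
    - [0, 0, 0]
    - [0, 0, 0]
    - [0, 0, 0]
    - [0, 0, 0]
    - [0, 0, 0]
    - [0, 0, 0]
    - [0, 0, 0]
    - [0, 0, 0]
  gripper: [8.5, 8.5, 8.5, 8.5, 8.5, 8.5, 8.5, 8.5, 8.5, 8.5, 8.5, 8.5]

```text
clock: 1.6
ee_pos: [0.5077, 0.145, 0.1334]
orientation: [179.9, 0.1, 154.8]
force: [-0.3, -0.6, 0.3]
gripper_width: 0.0849
grasp_force: 0.0
```

servo_tool:
  offset:
    - [0, -0.1, 2]
    - [0, -0.1, 4]
    - [0, -0.1, 6]
    - [0, -0.1, 7.5]
    - [0, -0.1, 8.5]
    - [0, -0.1, 9]
    - [0, -0.1, 9]
    - [0, -0.1, 9]
    - [0, -0.1, 9]
    - [0, -0.1, 9]
    - [0, -0.1, 9]
    - [0, -0.1, 9]
    - [0, -0.1, 9]
    - [0, -0.1, 9]
    - [0, -0.1, 9]
  rot:
    - [0, 0, 0]
    - [0, 0, 0]
    - [0, 0, 0]
    - [0, 0, 0]
    - [0, 0, 0]
    - [0, 0, 0]
    - [0, 0, 0]
    - [0, 0, 0]
    - [0, 0, 0]
    - [0, 0, 0]
    - [0, 0, 0]
    - [0, 0, 0]
    - [0, 0, 0]
    - [0, 0, 0]
    - [0, 0, 0]
  gripper: [8.5, 8.5, 8.5, 8.5, 8.5, 8.5, 8.5, 8.5, 6, 5.5, 5.5, 5.5, 5.5, 5.5, 5.5]

```text
clock: 3.48
ee_pos: [0.5076, 0.1433, 0.0425]
orientation: [179.9, 0.1, 154.7]
force: [-0.2, -0.1, 5.8]
gripper_width: 0.0596
grasp_force: 64.9
```

servo_tool:
  offset:
    - [0, 0, -1]
    - [0, 0, -3]
    - [0, 0, -6]
    - [0, 0, -9]
    - [0, 0, -12]
    - [0, 0, -14]
    - [0, 0, -14]
    - [0, 0, -14]
  rot:
    - [0, 0, 0]
    - [0, 0, 0]
    - [0, 0, 0]
    - [0, 0, 0]
    - [0, 0, 0]
    - [0, 0, 0]
    - [0, 0, 0]
    - [0, 0, 0]
  gripper: [5.5, 5.5, 5.5, 5.5, 5.5, 5.5, 5.5, 5.5]

```text
clock: 4.47
ee_pos: [0.5064, 0.1429, 0.1801]
orientation: [-179.9, -0.1, 154.7]
force: [0.5, -0.5, -0.6]
gripper_width: 0.0599
grasp_force: 64.6
```

```bash
python3 - <<'E'
from h import *
p,d=robot.camera("scene");s=robot.get_state();print(s["ee_pos"],s["gripper_width"],s["grasp_force"])
uv=proj("scene",s["ee_pos"])[0].astype(int);print(uv)
u,v=uv;c=p[max(0,v-75):v+75,u-75:u+75,::-1];cv2.imwrite("pics/cup1.png",cv2.resize(c,None,fx=4,fy=4))
Q=pts("scene",d);img=cv2.cvtColor(p,cv2.COLOR_RGB2HSV)
m=(img[...,0]>80)&(img[...,0]<100)&(img[...,1]>100)&(d>0)&(np.linalg.norm(Q-s["ee_pos"],axis=-1)<.12)
q=Q[m];print(len(q),"z",np.percentile(q[:,2],[1,5,50,95,99]))
r=q[q[:,2]>np.percentile(q[:,2],97)-.01]
print(r.min(0),r.max(0))
E
```

```text
[0.50624291 0.14289458 0.17960558] 0.06000234360844013 64.55515904459389
[344 161]
942 z [0.14449729 0.15080298 0.19174705 0.20745121 0.20961511]
[0.47384896 0.11020275 0.19843396] [0.53670963 0.1710569  0.21068831]
```

View pics/cup1.png

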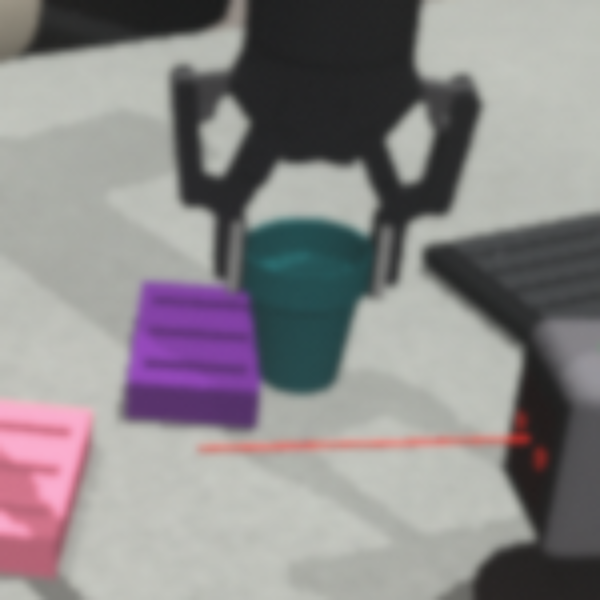

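The cup is held upright between the pads, with its rim at about (310,235) in the crop and the fingers ending at the bottom of the band. Next, over the stack.

servo_tool:
  offset:
    - [-0.5, -0.4, 0]
    - [-2, -1.7, 0]
    - [-4, -3.3, 0]
    - [-6.5, -5.4, 0]
    - [-9, -7.5, 0]
    - [-11.5, -9.6, 0]
    - [-14, -11.6, 0]
    - [-16.5, -13.7, 0]
    - [-18.5, -15.4, 0]
    - [-19.5, -16.2, 0]
    - [-19.7, -16.4, 0]
    - [-19.7, -16.4, 0]
    - [-19.7, -16.4, 0]
    - [-19.7, -16.4, 0]
  rot:
    - [0, 0, 0]
    - [0, 0, 0]
    - [0, 0, 0]
    - [0, 0, 0]
    - [0, 0, 0]
    - [0, 0, 0]
    - [0, 0, 0]
    - [0, 0, 0]
    - [0, 0, 0]
    - [0, 0, 0]
    - [0, 0, 0]
    - [0, 0, 0]
    - [0, 0, 0]
    - [0, 0, 0]
  gripper: [5.5, 5.5, 5.5, 5.5, 5.5, 5.5, 5.5, 5.5, 5.5, 5.5, 5.5, 5.5, 5.5, 5.5]

```text
clock: 6.28
ee_pos: [0.6147, -0.0887, 0.1815]
orientation: [180.0, 0.0, 154.7]
force: [-0.7, -0.5, -0.4]
gripper_width: 0.06
grasp_force: 64.5
```

```bash
python3 - <<'E'
from h import *
s=robot.get_state();print(s["ee_pos"],s["grasp_force"])
for n in("scene","top"):
    p,d=robot.camera(n)
    Q=pts(n,d);img=cv2.cvtColor(p,cv2.COLOR_RGB2HSV)
    M=(img[...,0]>80)&(img[...,0]<100)&(img[...,1]>100)&(d>0)&(np.hypot(Q[...,0]-.614,Q[...,1]+.089)<.06)
    for nm,lo,hi in(("held",.188,.213),("mid",.080,.100),("heldbody",.14,.185)):
        q=Q[M&(Q[...,2]>lo)&(Q[...,2]<hi)]
        if len(q)<20: continue
        A=np.c_[2*q[:,:2],np.ones(len(q))];x=np.linalg.lstsq(A,(q[:,:2]**2).sum(1),rcond=None)[0]
        print(n,nm,len(q),x[:2],np.sqrt(x[2]+x[0]**2+x[1]**2),q.min(0),q.max(0))
E
```

```text
[ 0.61470945 -0.08873698  0.18151125] 64.5437965446763
scene held 839 [ 0.61401571 -0.09026424] 0.029174352844444935 [ 0.58133528 -0.12079067  0.18800017] [ 0.64561319 -0.06106269  0.21211805]
scene mid 470 [ 0.61487684 -0.08998725] 0.02937677276137494 [ 0.5830923  -0.11970017  0.08000487] [ 0.64633086 -0.06106846  0.09659089]
scene heldbody 497 [ 0.61317722 -0.08914798] 0.022915618343861743 [ 0.5882002  -0.11324026  0.1433811 ] [ 0.63945658 -0.06838259  0.18494156]
top held 101 [ 0.61148404 -0.08905337] 0.02860570254493177 [ 0.582271   -0.12264027  0.1882342 ] [ 0.62394079 -0.05844262  0.21186754]
top mid 71 [ 0.61364581 -0.0885354 ] 0.029302476779866773 [ 0.58341014 -0.11727792  0.08071392] [ 0.63016163 -0.05935663  0.09665177]
top heldbody 162 [ 0.6121825  -0.08782492] 0.014088129471898261 [ 0.59401978 -0.1098348   0.14447032] [ 0.62526139 -0.06612007  0.18441084]
```

servo_tool:
  offset:
    - [-0.1, 0, 1]
    - [-0.1, 0, 2.5]
    - [-0.1, 0, 4]
    - [-0.1, 0, 5.5]
    - [-0.1, 0, 6.5]
    - [-0.1, 0, 7.3]
    - [-0.1, 0, 8]
    - [-0.1, 0, 8.4]
    - [-0.1, 0, 8.7]
    - [-0.1, 0, 8.9]
    - [-0.1, 0, 8.9]
    - [-0.1, 0, 8.9]
  rot:
    - [0, 0, 0]
    - [0, 0, 0]
    - [0, 0, 0]
    - [0, 0, 0]
    - [0, 0, 0]
    - [0, 0, 0]
    - [0, 0, 0]
    - [0, 0, 0]
    - [0, 0, 0]
    - [0, 0, 0]
    - [0, 0, 0]
    - [0, 0, 0]
  gripper: [5.5, 5.5, 5.5, 5.5, 5.5, 5.5, 5.5, 5.5, 5.5, 5.5, 5.5, 5.5]

```text
clock: 7.88
ee_pos: [0.6158, -0.0899, 0.0925]
orientation: [180.0, 0.0, 154.7]
force: [0.2, -0.4, -1.3]
gripper_width: 0.0599
grasp_force: 64.6
```

No contact yet, with about 2 mm to go.

servo_tool:
  offset:
    - [0, 0, 0.1]
    - [0, 0, 0.2]
    - [0, 0, 0.2]
    - [0, 0, 0.2]
  rot:
    - [0, 0, 0]
    - [0, 0, 0]
    - [0, 0, 0]
    - [0, 0, 0]
  gripper: [5.5, 5.5, 5.5, 5.5]

```text
clock: 8.38
ee_pos: [0.6158, -0.0899, 0.0905]
orientation: [180.0, 0.0, 154.7]
force: [0.3, 0.2, 2.1]
gripper_width: 0.0599
grasp_force: 64.6
```

Contact, about 2 N. Release, let settle, then rise.

servo_tool:
  offset:
    - [0, 0, 0]
    - [0, 0, 0]
    - [0, 0, 0]
    - [0, 0, 0]
    - [0, 0, 0]
    - [0, 0, 0]
    - [0, 0, -1]
    - [0, 0, -3]
    - [0, 0, -6]
    - [0, 0, -9]
    - [0, 0, -12]
    - [0, 0, -12]
    - [0, 0, -12]
  rot:
    - [0, 0, 0]
    - [0, 0, 0]
    - [0, 0, 0]
    - [0, 0, 0]
    - [0, 0, 0]
    - [0, 0, 0]
    - [0, 0, 0]
    - [0, 0, 0]
    - [0, 0, 0]
    - [0, 0, 0]
    - [0, 0, 0]
    - [0, 0, 0]
    - [0, 0, 0]
  gripper: [6.5, 7.2, 8, 8.5, 8.5, 8.5, 8.5, 8.5, 8.5, 8.5, 8.5, 8.5, 8.5]

```text
clock: 10.0
ee_pos: [0.6157, -0.0898, 0.2104]
orientation: [180.0, 0.0, 154.7]
force: [0.5, -0.0, -0.2]
gripper_width: 0.0849
grasp_force: 0.0
```

```bash
python3 - <<'E'
from h import *
s=robot.get_state();print(s["ee_pos"])
for n in("scene",):
    p,d=robot.camera(n)
    Q=pts(n,d);img=cv2.cvtColor(p,cv2.COLOR_RGB2HSV)
    M=(img[...,0]>80)&(img[...,0]<100)&(img[...,1]>100)&(d>0)&(np.hypot(Q[...,0]-.614,Q[...,1]+.089)<.06)
    for lo,hi in((.1,.125),(.077,.092),(.05,.07)):
        q=Q[M&(Q[...,2]>lo)&(Q[...,2]<hi)]
        A=np.c_[2*q[:,:2],np.ones(len(q))];x=np.linalg.lstsq(A,(q[:,:2]**2).sum(1),rcond=None)[0]
        print(n,lo,len(q),x[:2],np.sqrt(x[2]+x[0]**2+x[1]**2))
    print("ztop",np.percentile(Q[M][:,2],[97,99.5]))
    cv2.imwrite("pics/stack.png",cv2.resize(p[180:330,90:300,::-1],None,fx=3.5,fy=3.5,interpolation=cv2.INTER_CUBIC))
E
```

```text
[ 0.61568278 -0.08984706  0.21040812]
scene 0.1 594 [ 0.6157627  -0.08959386] 0.0294107494865893
scene 0.077 367 [ 0.61821496 -0.09084386] 0.026460898084416953
scene 0.05 273 [ 0.61761064 -0.09088207] 0.02664467754249922
ztop [0.11770869 0.11953467]
```

View pics/stack.png

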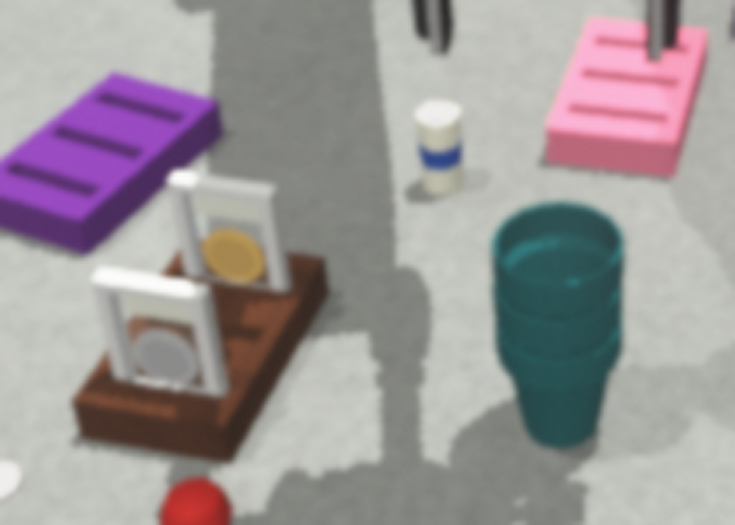

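The loose cup sits nested (three bands, rim at about 0.118 m, upright); the rack, slabs and roll are undisturbed. Now to the gold slab (top view (372,221)).

servo_tool:
  offset:
    - [0.7, -1.8, 0]
    - [2, -5, 0]
    - [3.5, -8.6, 0]
    - [5, -12.3, 0]
    - [6.3, -15.5, 1]
    - [7, -17.3, 3]
    - [7.3, -18, 5]
    - [7.3, -18, 6.5]
    - [7.3, -18, 7]
    - [7.3, -18, 7]
    - [7.3, -18, 7]
  rot:
    - [0, 0, 0.02]
    - [0, 0, 0.05]
    - [0, 0, 0.08]
    - [0, 0, 0.11]
    - [0, 0, 0.14]
    - [0, 0, 0.157]
    - [0, 0, 0.157]
    - [0, 0, 0.157]
    - [0, 0, 0.157]
    - [0, 0, 0.157]
    - [0, 0, 0.157]
  gripper: [8.5, 8.5, 8.5, 8.5, 8.5, 8.5, 8.5, 8.5, 8.5, 8.5, 8.5]

```text
clock: 11.42
ee_pos: [0.4733, -0.2213, 0.1412]
orientation: [180.0, 0.1, 145.7]
force: [-1.0, -0.2, -0.4]
gripper_width: 0.085
grasp_force: 0.0
```

```bash
python3 - <<'E'
from h import *
s=robot.get_state();print(s["ee_pos"],s["orientation"])
p,d=robot.camera("scene");Q=pts("scene",d);M=(p.min(-1)>130)&(d>0)
for nm,c in(("gold",(.4727,-.222)),("silver",(.539,-.267))):
    q=Q[M&(np.hypot(Q[...,0]-c[0],Q[...,1]-c[1])<.035)&(Q[...,2]>.084)&(Q[...,2]<.094)]
    print(nm,len(q),cv2.minAreaRect(q[:,:2].astype('float32')*1000))
E
```

```text
[ 0.47328323 -0.22130627  0.14115379] [1.79993528e+02 7.62421855e-02 1.45724141e+02]
gold 161 ((472.3951721191406, -222.72103881835938), (56.447509765625, 12.608637809753418), 56.829490661621094)
silver 197 ((538.447509765625, -267.84234619140625), (58.02048873901367, 11.059955596923828), 54.47236251831055)
```

servo_tool:
  offset:
    - [0, -0.1, 1.5]
    - [0, -0.1, 3]
    - [0, -0.1, 4.5]
    - [0, -0.1, 6]
    - [0, -0.1, 7.5]
    - [0, -0.1, 8.8]
    - [0, -0.1, 9.6]
    - [0, -0.1, 9.8]
    - [0, -0.1, 9.8]
    - [0, -0.1, 9.8]
    - [0, -0.1, 9.8]
    - [0, -0.1, 9.8]
    - [0, -0.1, 9.8]
    - [0, -0.1, 9.8]
    - [0, -0.1, 9.8]
    - [0, -0.1, 9.8]
    - [0, -0.1, 9.8]
  rot:
    - [0, 0, 0]
    - [0, 0, 0]
    - [0, 0, 0]
    - [0, 0, 0]
    - [0, 0, 0]
    - [0, 0, 0]
    - [0, 0, 0]
    - [0, 0, 0]
    - [0, 0, 0]
    - [0, 0, 0]
    - [0, 0, 0]
    - [0, 0, 0]
    - [0, 0, 0]
    - [0, 0, 0]
    - [0, 0, 0]
    - [0, 0, 0]
    - [0, 0, 0]
  gripper: [8.5, 8.5, 8.5, 8.5, 8.5, 8.5, 8.5, 8.5, 8.5, 8, 7, 6.3, 5.7, 5, 5, 5, 5]

```text
clock: 13.6
ee_pos: [0.4724, -0.2224, 0.0427]
orientation: [180.0, 0.0, 145.7]
force: [-0.0, -0.4, 4.9]
gripper_width: 0.0553
grasp_force: 63.3
```

servo_tool:
  offset:
    - [0, 0, -0.3]
    - [0, 0, -1]
    - [0, 0, -2]
    - [0, 0, -3.5]
    - [0, 0, -5]
    - [0, 0, -7]
    - [0, 0, -9]
    - [0, 0, -11]
    - [0, 0, -13]
    - [0, 0, -14]
    - [0, 0, -14]
    - [0, 0, -14]
  rot:
    - [0, 0, 0]
    - [0, 0, 0]
    - [0, 0, 0]
    - [0, 0, 0]
    - [0, 0, 0]
    - [0, 0, 0]
    - [0, 0, 0]
    - [0, 0, 0]
    - [0, 0, 0]
    - [0, 0, 0]
    - [0, 0, 0]
    - [0, 0, 0]
  gripper: [5, 5, 5, 5, 5, 5, 5, 5, 5, 5, 5, 5]

```text
clock: 15.1
ee_pos: [0.4719, -0.222, 0.1813]
orientation: [-180.0, -0.1, 145.7]
force: [0.3, -0.1, -0.9]
gripper_width: 0.0553
grasp_force: 63.5
```

```bash
python3 - <<'E'
from h import *
s=robot.get_state();print(s["ee_pos"],s["gripper_width"],s["grasp_force"])
o=[]
for n,f in(("scene",5),("top",5)):
    p,d=robot.camera(n);Q=pts(n,d)
    u,v=proj(n,s["ee_pos"])[0].astype(int);print(n,u,v)
    o.append(cv2.resize(p[v-40:v+40,u-40:u+40,::-1],(400,400),interpolation=cv2.INTER_CUBIC))
    q=Q[(d>0)&(p.min(-1)>110)&(np.linalg.norm(Q-s["ee_pos"],axis=-1)<.08)&(Q[...,2]>.12)]
    print(len(q),np.percentile(q[:,2],[1,50,99]),q.mean(0))
    c=q-q.mean(0);w,V=np.linalg.eigh(c.T@c);print(V[:,0],np.sqrt(w/len(q)))
cv2.imwrite("pics/gold1.png",np.hstack(o))
E
```

```text
[ 0.47188025 -0.22203195  0.18125438] 0.05534030187339105 63.48864197731018
scene 145 188
1186 [0.1464572  0.19695765 0.22843463] [ 0.47367829 -0.22620326  0.19088241]
[ 8.25716882e-01 -5.64084743e-01  1.83809982e-04] [0.00237517 0.0188258  0.02679406]
top 381 217
2 [0.15882781 0.16242897 0.16603012] [ 0.47886293 -0.20560947  0.16242897]
[-0.99061619 -0.08246736 -0.10898946] [           nan 4.07440666e-11 3.70827212e-03]<stdin>:10: RuntimeWarning: invalid value encountered in sqrt
```

View pics/gold1.png

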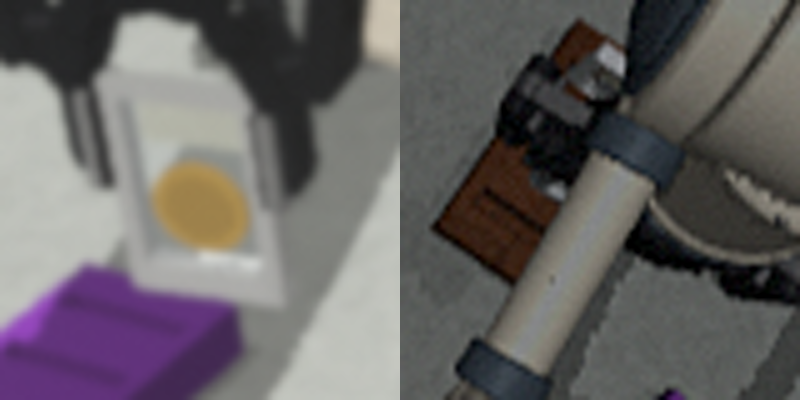

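The crop shows the slab upright in the fingers by its side edges. Its plain back (blank pale label, no code) faces the scene camera, so the front points to about 145.7° in the world. Next I carry it to the scanner and turn it by -73.5°.

servo_tool:
  offset:
    - [0.4, 0.8, 0]
    - [1.2, 2.4, 0]
    - [2.4, 4.7, 0]
    - [3.7, 7.3, 0]
    - [5, 9.8, 0]
    - [6.3, 12.4, 0]
    - [7.6, 14.9, 0]
    - [8.9, 17.5, 0]
    - [10.2, 20, 0]
    - [11.5, 22.6, 0]
    - [12.8, 25.1, 0]
    - [14.1, 27.7, 0]
    - [15.3, 30, 0]
    - [16.2, 31.7, 0]
    - [16.7, 32.7, 0]
    - [16.9, 33, 0]
    - [16.9, 33, 0]
    - [16.9, 33, 0]
  rot:
    - [0, 0, 0.03]
    - [0, 0, 0.09]
    - [0, 0, 0.18]
    - [0, 0, 0.28]
    - [0, 0, 0.38]
    - [0, 0, 0.48]
    - [0, 0, 0.58]
    - [0, 0, 0.68]
    - [0, 0, 0.78]
    - [0, 0, 0.88]
    - [0, 0, 0.98]
    - [0, 0, 1.07]
    - [0, 0, 1.15]
    - [0, 0, 1.22]
    - [0, 0, 1.26]
    - [0, 0, 1.283]
    - [0, 0, 1.283]
    - [0, 0, 1.283]
  gripper: [5, 5, 5, 5, 5, 5, 5, 5, 5, 5, 5, 5, 5, 5, 5, 5, 5, 5]

```text
clock: 17.45
ee_pos: [0.5185, 0.1452, 0.1822]
orientation: [-180.0, 0.0, 72.2]
force: [0.4, 0.8, -0.4]
gripper_width: 0.0556
grasp_force: 63.5
```

servo_tool:
  offset:
    - [0, 0, 0]
    - [0, 0, 0]
    - [0, 0, 0]
    - [0, 0, 0]
    - [0, 0, 0]
    - [0, 0, 0]
    - [0, 0, 0]
    - [0, 0, 0]
    - [0, 0, 0]
    - [0, 0, 0]
  rot:
    - [0, 0, 0.08]
    - [0, 0, 0.22]
    - [0, 0, 0.37]
    - [0, 0, 0.52]
    - [0, 0, 0.67]
    - [0, 0, 0.82]
    - [0, 0, 0.95]
    - [0, 0, 1]
    - [0, 0, 1]
    - [0, 0, 1]
  gripper: [5, 5, 5, 5, 5, 5, 5, 5, 5, 5]

```text
clock: 18.7
ee_pos: [0.5186, 0.1454, 0.1823]
orientation: [180.0, -0.0, 14.9]
force: [-0.6, -0.7, -0.5]
gripper_width: 0.0552
grasp_force: 63.5
```

```bash
python3 - <<'E'
from h import *
s=robot.get_state();print(s["ee_pos"],s["orientation"],s["gripper_width"],s["grasp_force"],s["joints"])
p,d=robot.camera("scene")
u,v=proj("scene",s["ee_pos"])[0].astype(int);print(u,v)
cv2.imwrite("pics/front.png",cv2.resize(p[v-50:v+50,u-60:u+60,::-1],None,fx=5,fy=5,interpolation=cv2.INTER_CUBIC))
E
```

```text
[0.5186166  0.1453719  0.18232644] [ 1.79995931e+02 -5.91211046e-03  1.49284917e+01] 0.05520785544860484 63.485026359558105 [ 1.20416904e+01 -4.51317788e+00  8.52382104e+01 -3.81577307e-03
  9.92688579e+01  8.71125841e+01]
349 162
```

View pics/front.png

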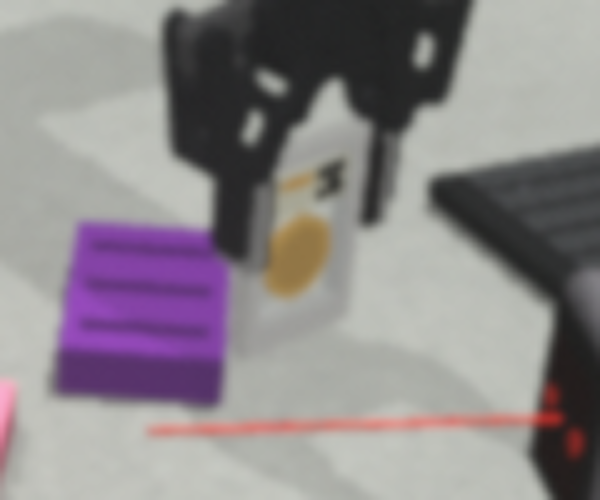

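The side turned to the camera carries the dark code (crop (330,180)), so the front is confirmed. I turn back 1 rad and lower it into the light.

servo_tool:
  offset:
    - [0, 0, 0]
    - [0, 0, 0]
    - [0, 0, 0]
    - [0, 0, 0]
    - [0, 0, 0.5]
    - [0, 0, 1.5]
    - [0, 0, 3]
    - [0, 0, 4.5]
    - [0, 0, 6]
    - [0, 0, 7.2]
    - [0, 0, 8]
    - [0, 0, 8.2]
    - [0, 0, 8.2]
    - [0, 0, 8.2]
    - [0, 0, 8.2]
  rot:
    - [0, 0, -0.08]
    - [0, 0, -0.22]
    - [0, 0, -0.37]
    - [0, 0, -0.52]
    - [0, 0, -0.67]
    - [0, 0, -0.82]
    - [0, 0, -0.95]
    - [0, 0, -1]
    - [0, 0, -1]
    - [0, 0, -1]
    - [0, 0, -1]
    - [0, 0, -1]
    - [0, 0, -1]
    - [0, 0, -1]
    - [0, 0, -1]
  gripper: [5, 5, 5, 5, 5, 5, 5, 5, 5, 5, 5, 5, 5, 5, 5]

```text
clock: 20.62
ee_pos: [0.5188, 0.1457, 0.1008]
orientation: [180.0, -0.0, 72.2]
force: [0.9, 0.5, 0.3]
gripper_width: 0.0547
grasp_force: 63.5
```

```bash
python3 - <<'E'
from h import *
s=robot.get_state();print(s["ee_pos"],s["orientation"],s["qvel"].max())
p,d=robot.camera("scene");Q=pts("scene",d)
q=Q[(d>0)&(p.min(-1)>100)&(np.linalg.norm(Q-s["ee_pos"],axis=-1)<.07)&(Q[...,2]>.05)]
print(len(q),q.min(0),q.max(0),q.mean(0));c=q-q.mean(0);w,V=np.linalg.eigh(c.T@c);print(V[:,0],np.sqrt(w/len(q)))
u,v=proj("scene",s["ee_pos"])[0].astype(int)
cv2.imwrite("pics/final.png",cv2.resize(p[v-60:v+60,u-60:u+100,::-1],None,fx=4.5,fy=4.5,interpolation=cv2.INTER_CUBIC))
E
```

```text
[0.51883302 0.14572576 0.10079011] [ 1.79956422e+02 -2.56916117e-02  7.21807384e+01] 0.13616440633141383
361 [0.47441606 0.0933124  0.06465966] [0.55313388 0.21044292 0.15412479] [0.52101742 0.13978276 0.100734  ]
[ 0.18884157 -0.93163313  0.31048121] [0.01739479 0.01848164 0.02280646]
```

View pics/final.png

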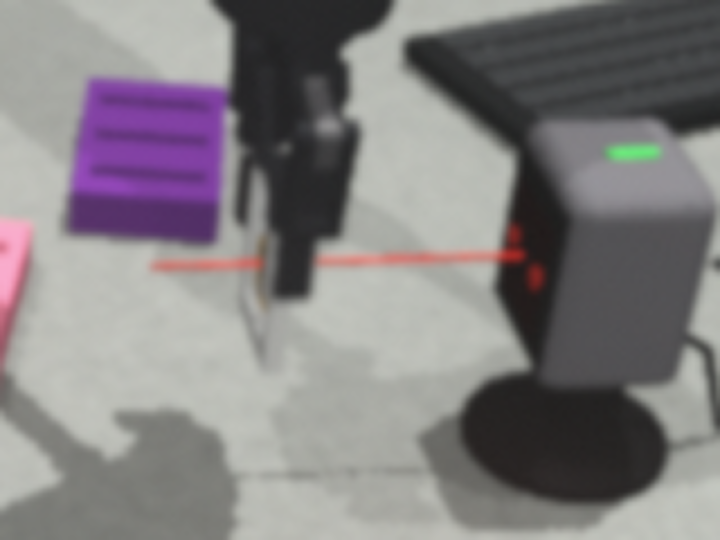

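The slab hangs upright across the ray at crop (262,262), seen nearly edge-on and square to the glass; its bottom is at 0.065 m, which puts its middle at about 0.105 m. One settling hold, then hand in.

servo_tool:
  offset:
    - [0, 0, 0]
    - [0, 0, 0]
    - [0, 0, 0]
    - [0, 0, 0]
  rot:
    - [0, 0, 0]
    - [0, 0, 0]
    - [0, 0, 0]
    - [0, 0, 0]
  gripper: [5, 5, 5, 5]

```text
clock: 21.18
ee_pos: [0.5186, 0.1456, 0.1002]
orientation: [-180.0, 0.0, 72.2]
force: [0.5, -0.2, -0.0]
gripper_width: 0.0554
grasp_force: 63.5
```

```bash
python3 -c "
from plant import robot
print(robot.hand_in())"
```

```text
the job is handed in; nothing more can be done
None
```

The job is handed in at about 21 s, with no verdict returned: the loose cup is nested in the stack and released, and the gold slab is held by its side edges at the reading point, code facing the scanner glass.

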